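# Pin the lock bolt of a chicory tray seat

## Robot

A 6-joint arm with a two-finger parallel gripper is mounted at the origin on the work surface. World frame = base frame: x ahead of the robot, y to its left, z up, the work surface at z = 0. Lengths are in m, angles in rad, forces in N, time in s.
With the tool pointing down it reaches from about 0.375 to 0.9 m from the base axis. Payload 3.1 kg.
Tool frame: the origin (TCP) lies at the very end of the fingers, on their centre line; the grasp point (between the pads) lies 19 mm behind it; z points along the fingers, y is the direction in which the jaws open and shut (so a half turn about z gives the same grasp; the last joint's range is limited). The gripper opens to 87 mm and grips with 3 to 60 N. Pads are 19 mm wide; open, the fingers measure 117 mm over their backs; the gripper's body (75 mm by 190 mm) begins 51 mm behind the grasp point.
Start: joints at [1.032, 0.527, 1.433, -0, 1.181, -0.178], TCP at [0.221, 0.585, 0.223] pointing down, gripper open.
Joint ranges: [-3.08, 3.08], [-0.75, 2.2], [0.22, 2.44], [-1.43, 4.57], [0, 2.65], [-2.85, 2.85]. Speed limits (rad/s): [2.79, 2.79, 3.14, 3.14, 3.14, 3.14].

## Interface

Orientations are given as a unit quaternion [x, y, z, w].
In Python, from rig import robot gives the robot as it stands.
- The arm moves only by the tool arm_command, never from a script. Its argument "targets" is a list of rows, each a list of 5 numbers: the shift along the tool's x, y, z in cm, then the turn about the tool's z in rad, then the finger opening in cm, from 0 to 8.7. In form: [[dx, dy, dz, spin, hand], ...]. A call has 1 to 5 rows; each row is the pose to reach, as a shift and turn from the pose commanded when the call began, along the tool's axes at that moment; what a row does not reach only later rows make up. A row lasts 1/8 s, in which the tool goes at most 62.5 mm and 10.7 degrees, less where a joint would pass 70% of its speed; a pose out of reach is approached as far as the arm can. A call with a gripper value outside its range is refused whole. The fingers move at their own pace and stop on an object; "newtons" is the grip in N (left out, the last holds). Time passes only in rows, so rows that repeat a pose let the fingers close. It gives the time, the measured TCP pose, the force and the opening at its end, in the units of the state.
- robot.get_obs(): the state, without advancing time (a new reading comes with each control period).
- robot.camera(name): name is "side" or "top" or "wrist"; returns (picture, depth): 420x560x3 uint8, red, green, blue; 420x560 float32, m along the optical axis (not along the pixel's ray), 0 where there is no reading.
- robot.camera_model(name): a dict with "mtx" (3x3 intrinsics, pixels), "extrinsics" (4x4, takes a point from world to camera coordinates). Camera axes: x right, y up, looking along -z (the intrinsics and any distortion apply to the point x, -y, -z); pixel columns grow to the right and rows downward; lengths in m; the calibration is good to about 2 mm. A picture is of the moment at which its call begins: read the wrist's pose just before it. camera_model takes no time and is no camera call; for the wrist camera it gives the pose at the moment of the call.
- robot.hand_in(): hands the job in, once; it reports no verdict.
The state is a dict: "time": time; "q": joint angles; "joint_velocities": joint speeds; "joint_torque": joint torques, N m; "position": TCP position; "tool_rot": TCP orientation; "ft_force": force on the tool from outside, world axes, zero at the start; "moment": the same for the moment, N m; "grip_width": finger opening in m.
Only numpy, scipy, OpenCV 4.12 (cv2) and the standard library are available. Lean on these libraries where they do the work, as an engineer would, in place of code of your own. Each camera call takes 0.05 s, during which the arm holds its last target.

## Task

Slide the brass lock bolt by its black handle fully home towards the grey chicory tray, so that its hole lines up with the holes of the steel bracket. Then take the red-handled pin out of the wooden rack and put it down through all the holes until its collar rests on the bracket, and let go.

Things in the scene. Friction and masses are not known exactly. Their poses are not given: they have to be found in the camera images.
- lug_hole (a point): Mouth centre of the upper hole of the fixed steel bracket, 60 mm above the table. Two level 8 mm plates (80 x 70), each with a vertical 34 mm hole; the bolt runs between; lower plate's underside at 26 mm, base top at 8 mm. z up, y along the bolt to the grey chicory tray (wall 145 mm from here, shoots up to about 165 mm above the table). A guide bridge, 60 mm high, lies at y -60 to -90 mm.
- bolt (a joint): Travel of the brass lock bolt (flat bar 50 x 10 mm, top 48 mm above the table), m: 0 = fully home against its stop, its 34 mm hole in line with the bracket's; grows to 0.10 as it is drawn back from the tray (to -y of lug_hole). It starts drawn back 0.05 to 0.095. About 2 N moves it; it stays where left.
- bolt_handle (a point): Grip point of the bolt's handle, an upright black post 20 mm thick rising from the bolt's top (48 mm above the table) to 115 mm; the point is on its axis at 92 mm. It moves with the bolt and lies 140 mm to the -y side of the bolt's own hole. Axes as lug_hole.
- pin_grip (a point): Centre of the right pin's red handle (upright cylinder, 26 mm thick, 44 tall). Collar (54 across, 6 thick) with its underside 28 mm below; then a 16 mm shank 48 long, tip tapered. z up the pin. It hangs by its collar in any of 3 holes 80 mm apart in a wooden rack (260 x 76, 60 high), beside a blue (too thick) and a yellow (too short) pin. Seated, it is 28 mm above lug_hole.
There are look-alikes about, which are no part of the job. What is shaped like the part that bears pin_grip but pink is not meant.

How it is judged:
On the way:
1. the bolt is slid home (within 10 mm) (value of joint bolt below 0.01 m), for 0.2 s.
At the end, for the whole second after the job is handed in: The bolt is within 10 mm of home; the red-handled pin stands upright (within 10 degrees) through all the holes, collar resting on the bracket: its handle's centre 22 to 34 mm above the hole's mouth and within 15 mm of its axis sideways; it is released and at rest (value of joint bolt below 0.01 m and horizontal distance between pin_grip and lug_hole below 0.015 m and z of pin_grip in the frame of lug_hole between 0.022 and 0.034 m and angle between pin_grip's own z axis and vertical below 0.175 rad and linear speed of pin below 0.02 m/s); the robot touches nothing.
It also fails if it takes over 51 s, if anything falls off the work surface, if the arm or the gripper's body presses on something with over 40 N, if the wrist force passes 120 N, or if a joint passes its speed limit or range.

## Working session

There is one attempt and no reset: what is moved stays moved. The work goes in short steps, Python scripts to look and compute and a tool call to move; the robot and the scene stay as the last step left them, time stands still between calls to the robot, and variables do not carry over. Pictures are saved under pics/ and viewed, and the job is handed in when it is done.

Besides the shell and the picture viewer there is one more tool, called as name([rows], argument=value, ...), one row to a line, values as JSON. arm_command: Moves the arm, as the interface text tells. Its arguments: {"type":"object","properties":{"targets":{"type":"array","items":{"type":"array","items":{"type":"number"}}},"newtons":{"type":"number"}},"required":["targets"]}

```bash
ls; mkdir -p pics; cat > h.py <<'E'
import numpy as np, cv2
from rig import robot
def snap(name,fn):
    m=robot.camera_model(name); im,d=robot.camera(name)
    cv2.imwrite('pics/'+fn+'.png',cv2.cvtColor(im,cv2.COLOR_RGB2BGR))
    np.savez('pics/'+fn+'.npz',im=im,d=d,K=m['mtx'],E=m['extrinsics'])
    return im,d,m
def load(fn):
    z=np.load('pics/'+fn+'.npz'); return z['im'],z['d'],z['K'],z['E']
def pts(d,K,E):
    v,u=np.mgrid[:d.shape[0],:d.shape[1]]
    c=np.stack([(u-K[0,2])/K[0,0]*d,-(v-K[1,2])/K[1,1]*d,-d,np.ones_like(d)],-1)
    return (c@np.linalg.inv(E).T)[...,:3]
E
python3 - <<'E'
from h import *
for n in('top','side','wrist'):
    im,d,m=snap(n,n+'0'); print(n,{k:(np.round(v,3).tolist() if hasattr(v,'tolist') or isinstance(v,list) else v) for k,v in m.items()})
print(robot.get_obs())
E
```

```text
pics
top {'mtx': [[484.557, 0.0, 278.086], [0.0, 484.557, 209.233], [0.0, 0.0, 1.0]], 'extrinsics': [[-0.02, -1.0, -0.023, -0.11], [0.986, -0.023, 0.163, -0.553], [-0.164, -0.019, 0.986, -1.117], [0.0, 0.0, 0.0, 1.0]]}
side {'mtx': [[473.639, 0.0, 282.221], [0.0, 473.639, 208.387], [0.0, 0.0, 1.0]], 'extrinsics': [[0.907, -0.42, -0.001, -0.556], [0.208, 0.445, 0.871, -0.119], [-0.365, -0.791, 0.492, -0.958], [0.0, 0.0, 0.0, 1.0]]}
wrist {'mtx': [[377.444, 0.0, 278.048], [0.0, 377.444, 210.264], [0.0, 0.0, 1.0]], 'extrinsics': [[0.352, 0.936, -0.002, -0.623], [-0.9, 0.338, -0.275, 0.033], [-0.257, 0.098, 0.961, -0.391], [0.0, 0.0, 0.0, 1.0]]}
{'time': 0.15, 'q': array([ 1.03146384e+00,  5.28233811e-01,  1.43366865e+00,  2.54105785e-06,
        1.18139302e+00, -1.78504699e-01]), 'joint_velocities': array([-1.67833344e-03, -3.74400712e-03, -3.50208079e-03,  1.77384559e-03,
        4.92890729e-05,  4.20022890e-04]), 'joint_torque': array([ 7.44354911e-04, -4.40425479e+01, -1.76842636e+01,  6.33289805e-02,
        5.52529050e-02, -8.37045172e-05]), 'position': array([0.22032115, 0.58424663, 0.22178869]), 'tool_rot': array([ 1.79437174e-01,  9.83769066e-01, -7.96749191e-04, -3.00170355e-04]), 'ft_force': array([ 0.23134898, -0.06181387, -0.06874907]), 'moment': array([-0.0032048 ,  0.06606029,  0.00303104]), 'grip_width': 0.08718293870120225}
```

View pics/top0.png

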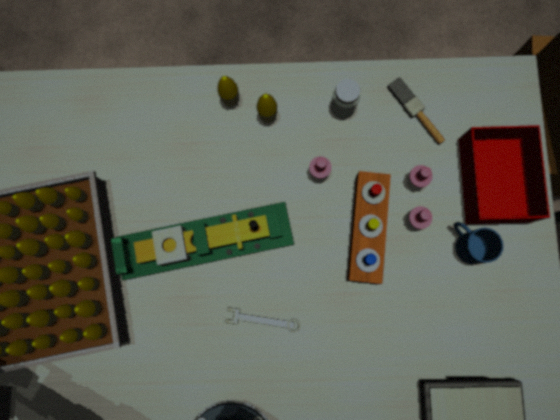

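View pics/side0.png

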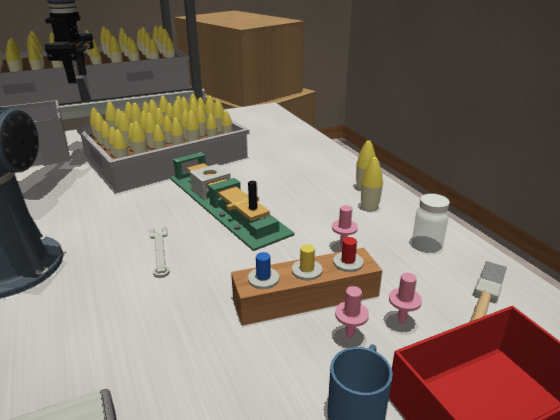

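View pics/wrist0.png

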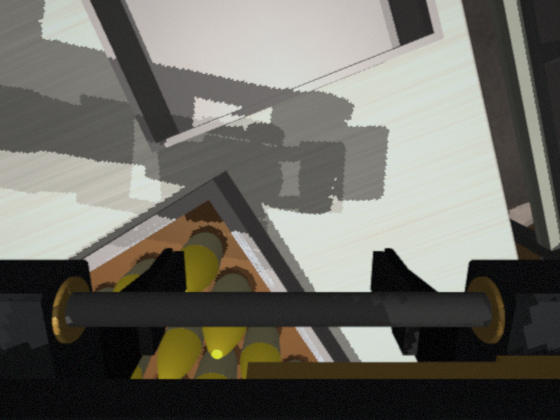

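The top view shows the bracket at (168,244), the black handle at (254,226), the rack at about (369,228) and the grey tray on the left. The pins in the rack are red (376,189), yellow (372,225) and blue (370,259). The pink look-alikes stand free at (319,168), (420,177) and (420,217). The red pin in the rack fits the description. I'll confirm it with a crop and measure.

```bash
python3 - <<'E'
from h import *
im,d,K,E=load('top0'); P=pts(d,K,E); hsv=cv2.cvtColor(im,cv2.COLOR_RGB2HSV)
cv2.imwrite('pics/c1.png',np.hstack([cv2.resize(cv2.cvtColor(im,cv2.COLOR_RGB2BGR)[190:290,110:300],None,fx=3,fy=3,interpolation=cv2.INTER_CUBIC),cv2.resize(cv2.cvtColor(im,cv2.COLOR_RGB2BGR)[165:265,340:410],None,fx=3,fy=3,interpolation=cv2.INTER_CUBIC)]))
def ray(u,v,z,K=K,E=E):
    R=E[:3,:3];C=-R.T@E[:3,3];r=R.T@np.array([(u-K[0,2])/K[0,0],-(v-K[1,2])/K[1,1],-1]);return C+r*(z-C[2])/r[2]
S=load('side0'); hs=cv2.cvtColor(S[0],cv2.COLOR_RGB2HSV); PS=pts(*S[1:])
print('table z',P[330:350,200:230,2].mean())
def red(h,roi):
    m=((h[...,0]<6)|(h[...,0]>174))&(h[...,1]>190)&(h[...,2]>60); k=np.zeros_like(m);k[roi]=1; return m&k
m=red(hsv,np.s_[175:205,360:392]); v,u=np.nonzero(m); print('red top',len(u),u.mean(),v.mean(),P[m].mean(0),np.percentile(P[m][:,2],[5,50,95]))
mt=m&(P[...,2]>np.percentile(P[m][:,2],95)-0.008); v,u=np.nonzero(mt); print('top face ray z.110',ray(u.mean(),v.mean(),.110), P[mt].mean(0))
m=red(hs,np.s_[230:270,335:362]); v,u=np.nonzero(m); print('red side',len(u),u.mean(),v.mean(),PS[m].mean(0),np.percentile(PS[m][:,2],[2,98]), ray(u.mean(),v.mean(),.088,S[2],S[3]))
# handle: high points near
near=lambda P,x0,x1,y0,y1,z0,z1:(P[...,0]>x0)&(P[...,0]<x1)&(P[...,1]>y0)&(P[...,1]<y1)&(P[...,2]>z0)&(P[...,2]<z1)
print('handle px',P[226,254],P[244,168],P[240,157])
for nm,PP in(('top',P),('side',PS)):
    m=near(PP,.4,.6,-.15,.15,.08,.13); v,u=np.nonzero(m); print(nm,len(u),u.mean(),v.mean(),PP[m].mean(0),PP[m].min(0),PP[m].max(0))
E
```

```text
table z 0.00926562172493484
red top 68 375.9117647058824 188.97058823529412 [ 0.57745789 -0.34299762  0.12485682] [0.10649098 0.10922901 0.11163567]
top face ray z.110 [ 0.58062193 -0.34584824  0.11      ] [ 0.57742134 -0.34310607  0.12518341]
red side 291 348.44329896907215 250.06529209621993 [ 0.57389388 -0.36119449  0.10017847] [0.07290709 0.11219988] [ 0.58422238 -0.34626377  0.088     ]
handle px [ 0.50204717 -0.06865495  0.11277857] [0.47228372 0.14084328 0.04707677] [0.48134377 0.1646239  0.05691521]
top 78 253.57692307692307 224.65384615384616 [ 0.50537965 -0.06760372  0.11064242] [ 0.49684286 -0.07636913  0.08408486] [ 0.51574726 -0.05737299  0.11844958]
side 158 252.24683544303798 189.41139240506328 [ 0.50699011 -0.07264726  0.10044564] [ 0.4991314  -0.07870933  0.08012844] [ 0.5190247  -0.06055133  0.11797898]
```

View pics/c1.png

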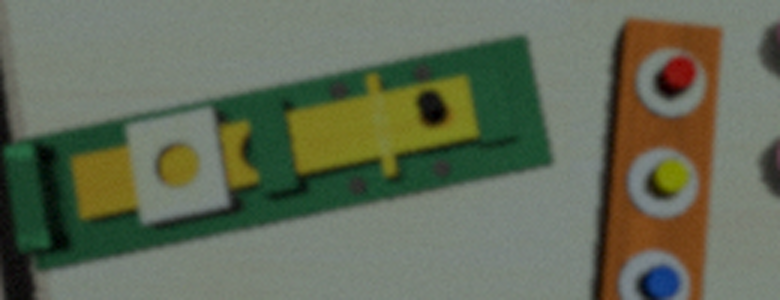

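The crop confirms that the red pin is in the rack's top hole. The bracket hole is near (170,245) and the handle top near (254,225). Next come the bracket plate, the axis and the turn needed.

```bash
cat >> h.py <<'E'
def ray(u,v,z,K,E):
    R=E[:3,:3];C=-R.T@E[:3,3];r=R.T@np.array([(u-K[0,2])/K[0,0],-(v-K[1,2])/K[1,1],-1]);return C+r*(z-C[2])/r[2]
E
python3 - <<'E'
from h import *
from scipy.spatial.transform import Rotation as Ro
im,d,K,E=load('top0'); hsv=cv2.cvtColor(im,cv2.COLOR_RGB2HSV)
roi=np.zeros(d.shape,np.uint8); roi[220:272,145:195]=1
print(hsv[232,160],hsv[244,170],hsv[255,183])
m=((hsv[...,1]<60)&(roi>0)&(hsv[...,2]>110)).astype(np.uint8)
n,l,s,c=cv2.connectedComponentsWithStats(m); print(s.tolist())
k=l[232,160] if l[232,160] else 1+np.argmax(s[1:,4])
cs,_=cv2.findContours((l==k).astype(np.uint8),cv2.RETR_CCOMP,cv2.CHAIN_APPROX_NONE)
for q in cs:
    if len(q)<8: continue
    w=np.array([ray(*p,0.06,K,E)[:2] for p in q[:,0].astype(float)]).astype(np.float32)
    r=cv2.minAreaRect(w); e=cv2.fitEllipse(w); print('rect',r,'ell',e, 'px',q[:,0].mean(0))
g=((hsv[...,0]>55)&(hsv[...,0]<95)&(hsv[...,1]>100)).astype(np.uint8); g[:,:105]=0;g[:,300:]=0
cs,_=cv2.findContours(g,cv2.RETR_EXTERNAL,cv2.CHAIN_APPROX_NONE); q=np.vstack(cs)
w=np.array([ray(*p,0.008,K,E)[:2] for p in q[:,0].astype(float)]).astype(np.float32); print('base',cv2.minAreaRect(w))
y=((hsv[...,0]>18)&(hsv[...,0]<35)&(hsv[...,1]>150)).astype(np.uint8); y[:,:200]=0;y[:,280:]=0;y[:200]=0;y[262:]=0
q=np.argwhere(y)[:,::-1]; w=np.array([ray(*p,0.048,K,E)[:2] for p in q.astype(float)]).astype(np.float32); print('bolt bar',cv2.minAreaRect(w))
o=robot.get_obs(); print(Ro.from_quat(o['tool_rot']).as_matrix().round(3))
E
```

```text
[ 60  16 131] [ 27 197 124] [ 72  19 133]
[[0, 0, 560, 420, 234132], [145, 220, 48, 10, 257], [153, 226, 32, 38, 736], [171, 267, 24, 5, 75]]
rect ((0.47048699855804443, 0.13631820678710938), (0.07748358696699142, 0.0672692209482193), 10.871088027954102) ell ((0.4702083468437195, 0.1363237351179123), (0.07531198859214783, 0.08887514472007751), 97.51354217529297) px [168.53508772 244.45614035]
rect ((0.46928635239601135, 0.13701489567756653), (0.04075691103935242, 0.037569448351860046), 44.83599090576172) ell ((0.46968162059783936, 0.1367884874343872), (0.03874270245432854, 0.039726436138153076), 136.90036010742188) px [168.29787234 244.65957447]
base ((0.2977796792984009, 0.04013581573963165), (0.48086392879486084, 0.44629937410354614), 10.132948875427246)
bolt bar ((0.4985671639442444, -0.02332562953233719), (0.1478598415851593, 0.0788375586271286), 88.75584411621094)
[[-0.936  0.353 -0.001]
 [ 0.353  0.936 -0.001]
 [ 0.    -0.002 -1.   ]]
```

arm_command([
  [-4.2,-4.3,0,-0.11,6],
  [-8.4,-8.6,0,-0.22,6],
  [-12.6,-12.9,0,-0.33,6],
  [-16.8,-17.2,0,-0.44,6],
  [-21,-21.5,0,-0.536,6],
], newtons=20)

```text
time: 0.78
position: [0.3417, 0.3078, 0.2226]
tool_rot: [-0.089, 0.996, 0.0, 0.0]
ft_force: [1.5, 0.5, -0.5]
grip_width: 0.0602
```

```bash
cat >> h.py <<'E'
from scipy.spatial.transform import Rotation as Ro
def go(p):
    o=robot.get_obs(); R=Ro.from_quat(o['tool_rot']).as_matrix()
    print('t',o['time'],'pos',o['position'].round(4),'yaxis',R[:,1].round(3),'w',round(o['grip_width'],4),'F',o['ft_force'].round(1))
    print('delta tool cm',(R.T@(np.array(p)-o['position'])*100).round(2))
E
python3 -c "
from h import *
go([.503,-.066,.222])"
```

```text
t 0.775 pos [0.3417 0.3078 0.2226] yaxis [-0.178  0.984 -0.   ] w 0.0602 F [ 1.5  0.5 -0.5]
delta tool cm [ -9.22 -39.65   0.06]
```

arm_command([
  [-1.4,-6,0,0,6],
  [-2.8,-12,0,0,6],
  [-4.2,-18,0,0,6],
  [-5.6,-24,0,0,6],
  [-7,-30,0,0,6],
])

```text
time: 1.4
position: [0.4629, 0.0243, 0.2226]
tool_rot: [-0.087, 0.996, 0.0, 0.0]
ft_force: [0.9, 0.2, 0.4]
grip_width: 0.06
```

arm_command([
  [-1.1,-4.8,0,0,6],
  [-2.2,-9.6,0,0,6],
  [-2.2,-9.6,0,0,6],
])

```text
time: 1.78
position: [0.5027, -0.0679, 0.2225]
tool_rot: [-0.085, 0.996, -0.001, 0.001]
ft_force: [-0.4, 0.5, 0.2]
grip_width: 0.0601
```

```bash
python3 -c "
from h import *
go([.503,-.066,.074])
snap('wrist','w1');snap('top','t1')"
```

```text
t 1.775 pos [ 0.5027 -0.0679  0.2225] yaxis [-0.17   0.985 -0.002] w 0.0601 F [-0.4  0.5  0.2]
delta tool cm [-0.04  0.21 14.85]
```

View pics/w1.png

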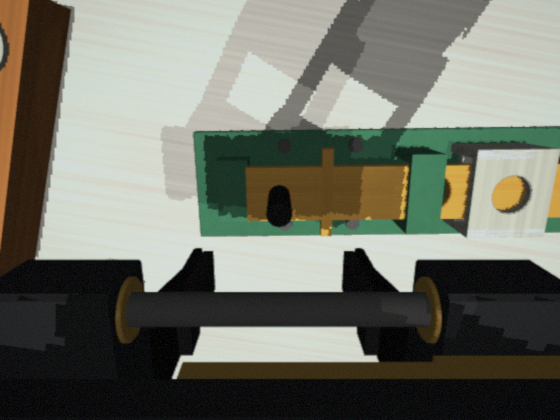

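The wrist view shows the handle (279,205) centred between the fingers, the bolt axis level in the image, and the bracket hole at (512,194). I'll cross-check those positions.

```bash
python3 - <<'E'
from h import *
im,d,K,E=load('w1'); P=pts(d,K,E); hsv=cv2.cvtColor(im,cv2.COLOR_RGB2HSV)
dk=(hsv[...,2]<30).astype(np.uint8); dk[:180]=0;dk[232:]=0;dk[:,:262]=0;dk[:,300:]=0
v,u=np.nonzero(dk);print('dark',u.min(),u.max(),v.min(),v.max(),P[dk>0].min(0),P[dk>0].max(0), P[218,279],P[190,279])
m=(dk>0)&(P[...,2]>.105);v,u=np.nonzero(m);print('top',len(u),u.mean(),v.mean(),ray(u.mean(),v.mean(),.115,K,E) if len(u) else 0)
g=((hsv[...,0]>10)&(hsv[...,0]<30)&(hsv[...,1]>150)).astype(np.uint8)
n,l,s,c=cv2.connectedComponentsWithStats(g[160:230,480:540].copy());k=l[34,32];print('hole',s[k],c[k]+[480,160])
q=np.argwhere(l==k)[:,::-1]+[480,160]
cs,_=cv2.findContours((l==k).astype(np.uint8),0,1);cc=max(cs,key=len)[:,0]+[480,160]
w=np.array([ray(*p,.06,K,E)[:2] for p in cc.astype(float)]).astype(np.float32);print(cv2.minEnclosingCircle(w),cv2.fitEllipse(w))
p=((hsv[...,1]<60)&(hsv[...,2]>80)).astype(np.uint8);
print(P[160:170,490:540,2].mean())
E=0
E
```

```text
dark 267 290 186 225 [ 0.42732732 -0.08128531  0.05159676] [ 0.51593574 -0.05869941  0.38453195] [ 0.50988726 -0.06667627  0.1150853 ] [ 0.49832891 -0.06864753  0.07307709]
top 508 278.84055118110234 212.55708661417322 [ 0.50575295 -0.06751574  0.115     ]
hole [ 13  17  32  34 820] [508.58658537 193.0695122 ]
((0.46947377920150757, 0.1315992921590805), 0.01576489582657814) ((0.4695834517478943, 0.1320057362318039), (0.026203179731965065, 0.030126744881272316), 78.51841735839844)
0.06330177280201095
```

arm_command([
  [-0.2,0,5,0,6],
  [-0.2,0,10,0,6],
  [-0.2,0,14.8,0,6],
  [-0.2,0,14.8,0,2.5],
  [-0.2,0,14.8,0,1.5],
], newtons=15)

```text
time: 2.5
position: [0.5032, -0.0634, 0.0758]
tool_rot: [-0.088, 0.996, -0.0, 0.001]
ft_force: [-0.1, -0.9, 0.2]
grip_width: 0.0474
```

arm_command([
  [0,0,0,0,1.5],
  [0,0,0,0,1.5],
])

```text
time: 2.75
position: [0.5038, -0.0644, 0.0763]
tool_rot: [-0.088, 0.996, -0.001, 0.002]
ft_force: [-0.9, 0.6, -0.6]
grip_width: 0.0282
```

```bash
python3 -c "
from h import *
go([.494,-.0015,.074])"
```

```text
t 2.75 pos [ 0.5038 -0.0644  0.0763] yaxis [-0.174  0.985 -0.002] w 0.0282 F [-0.9  0.6 -0.6]
delta tool cm [-0.13  6.36  0.22]
```

arm_command([
  [0,0,0,0,1.5],
  [0,1.4,0,0,1.5],
  [0,2.8,0,0,1.5],
  [0,4.2,0,0,1.5],
  [0,5.4,0,0,1.5],
])

```text
time: 3.38
position: [0.4939, -0.0112, 0.0758]
tool_rot: [-0.088, 0.996, -0.001, 0.001]
ft_force: [-1.2, -2.4, 8.0]
grip_width: 0.0193
```

arm_command([
  [0,0.5,0,0,1.5],
  [0,0.9,0,0,1.5],
  [0,1.2,0,0,1.5],
])

```text
time: 3.75
position: [0.4924, -0.0025, 0.0758]
tool_rot: [-0.09, 0.996, -0.003, 0.001]
ft_force: [-3.7, -22.3, 4.1]
grip_width: 0.0201
```

```bash
python3 -c "
from h import *
go([.494,-.0015,.074])"
```

```text
t 3.75 pos [ 0.4924 -0.0025  0.0758] yaxis [-0.178  0.984 -0.007] w 0.0201 F [ -3.7 -22.3   4.1]
delta tool cm [-0.18  0.07  0.18]
```

arm_command([
  [0,-0.2,0,0,1.5],
  [0,-0.2,0,0,6],
  [0,-0.2,0,0,6],
  [0,-0.2,0,0,6],
  [0,-0.2,0,0,6],
])

```text
time: 4.38
position: [0.4915, -0.0008, 0.0744]
tool_rot: [-0.088, 0.996, 0.0, -0.0]
ft_force: [-0.1, 0.5, 0.3]
grip_width: 0.0515
```

arm_command([
  [0,0,-5,0,6],
  [0,0,-10,0,6],
  [0,0,-15,0,6],
  [0,0,-15,0,6],
])

```text
time: 4.88
position: [0.4943, -0.0015, 0.2283]
tool_rot: [-0.088, 0.996, -0.001, 0.005]
ft_force: [0.7, -0.4, -0.7]
grip_width: 0.0599
```

```bash
python3 -c "
from h import *
go([.580,-.346,.222])
snap('wrist','w2');snap('top','t2')"
```

```text
t 4.875 pos [ 0.4943 -0.0015  0.2283] yaxis [-0.175  0.985 -0.004] w 0.0599 F [ 0.7 -0.4 -0.7]
delta tool cm [ -2.41 -35.42   0.79]
```

View pics/w2.png

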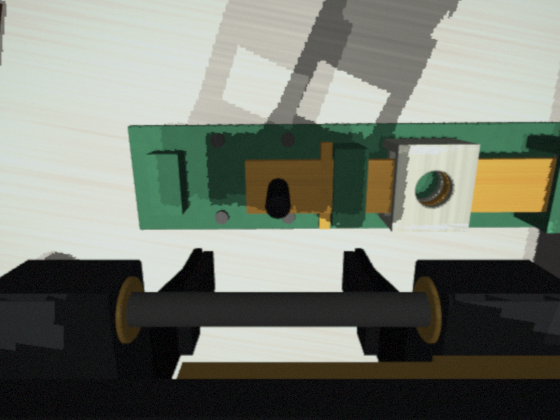

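The bolt is home: the green base is visible through the bracket hole at (434,189). I'll measure the hole in this view.

```bash
python3 - <<'E'
from h import *
for f,(cx,cy,r) in (('w2',(434,189,34)),('t2',(169,245,14))):
    im,d,K,E=load(f); hsv=cv2.cvtColor(im,cv2.COLOR_RGB2HSV)
    p=(hsv[...,1]>90)|(hsv[...,2]<70)
    sub=p[cy-r:cy+r,cx-r:cx+r].astype(np.uint8)
    n,l,s,c=cv2.connectedComponentsWithStats(sub);k=1+np.argmin([np.hypot(*(c[i]-r)) for i in range(1,n)]);
    cs,_=cv2.findContours((l==k).astype(np.uint8),0,1);cc=max(cs,key=len)[:,0]+[cx-r,cy-r]
    w=np.array([ray(*q,.06,K,E)[:2] for q in cv2.convexHull(cc)[:,0].astype(float)]).astype(np.float32)
    print(f,s[k],c[k]+[cx-r,cy-r],'mid',ray(*(s[k][:2]+[cx-r,cy-r]+(s[k][2:4]-1)/2),.06,K,E),cv2.minEnclosingCircle(w))
im,d,K,E=load('w2');cv2.imwrite('pics/c2.png',cv2.resize(cv2.cvtColor(im,4)[140:240,380:490],None,fx=5,fy=5))
E
```

```text
w2 [ 16  17  36  35 845] [433.38934911 188.13964497] mid [0.4701842  0.13440379 0.06      ] ((0.46993792057037354, 0.13411276042461395), 0.016343990340828896)
t2 [  2   0  26  20 415] [169.32289157 239.21445783] mid [0.47918223 0.13421953 0.06      ] ((0.48395878076553345, 0.13439297676086426), 0.03513842076063156)
```

arm_command([
  [-0.4,-6,0,0,6],
  [-0.8,-12,0,0,6],
  [-1.2,-18,0,0,6],
  [-1.6,-24,0,0,6],
  [-2,-29.5,0,0,6],
])

```text
time: 5.6
position: [0.5619, -0.2895, 0.2217]
tool_rot: [-0.087, 0.996, 0.002, -0.002]
ft_force: [0.6, -0.5, -0.0]
grip_width: 0.06
```

arm_command([
  [-0.4,-5.9,0,0,6],
  [-0.4,-5.9,0,0,6],
])

```text
time: 5.85
position: [0.5764, -0.3497, 0.2211]
tool_rot: [-0.085, 0.996, 0.0, -0.001]
ft_force: [-0.0, 0.5, 0.2]
grip_width: 0.0598
```

```bash
python3 -c "
from h import *
go([.580,-.346,.074])
snap('wrist','w3')"
```

```text
t 5.85 pos [ 0.5764 -0.3497  0.2211] yaxis [-0.17   0.985  0.001] w 0.0598 F [-0.   0.5  0.2]
delta tool cm [-0.45  0.29 14.71]
```

View pics/w3.png

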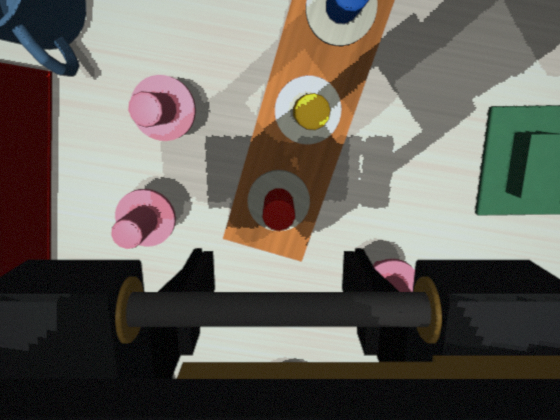

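View pics/c2.png

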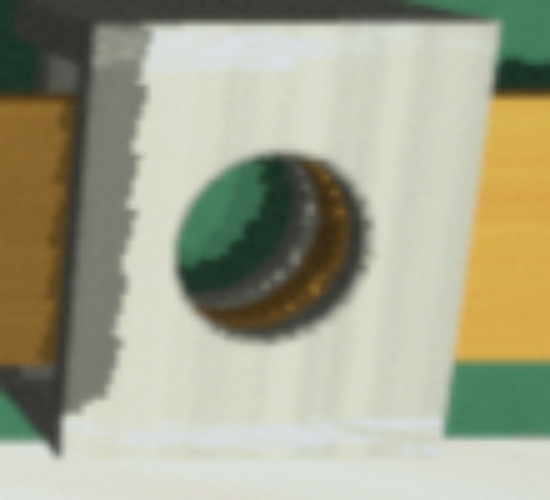

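The red pin (278,207) sits between the fingers in the rack hole nearest the camera. I'll refine its position.

```bash
python3 - <<'E'
from h import *
im,d,K,E=load('w3'); P=pts(d,K,E); hsv=cv2.cvtColor(im,cv2.COLOR_RGB2HSV)
m=((hsv[...,0]<6)|(hsv[...,0]>174))&(hsv[...,1]>200);m[:170]=0;m[240:]=0;m[:,:240]=0;m[:,320:]=0
v,u=np.nonzero(m);print('red',len(u),u.min(),u.max(),v.min(),v.max(),P[m].min(0),P[m].max(0))
t=m&(P[...,2]>.104);v,u=np.nonzero(t);c=ray(u.mean(),v.mean(),.110,K,E);print('top',len(u),u.mean(),v.mean(),c, 'diam',np.sqrt(len(u)*4/np.pi)*(.0)+ (u.max()-u.min()+1), np.median(P[t][:,2]))
go([c[0],c[1],.072])
# collar: ellipse fit at z .066
w=(hsv[...,1]<110)&(P[...,2]>.055)&(P[...,2]<.08);w[:165]=0;w[240:]=0;w[:,:240]=0;w[:,:240]=0;w[:,320:]=0
q=np.argwhere(w)[:,::-1];h=cv2.convexHull(q.astype(np.int32))[:,0]
W=np.array([ray(*p,.066,K,E)[:2] for p in h.astype(float)]).astype(np.float32);print('collar',cv2.minEnclosingCircle(W))
E
```

```text
red 977 263 293 189 229 [ 0.50172592 -0.3634016   0.07097694] [ 0.59371143 -0.33754727  0.38344035]
top 767 278.3650586701434 213.23468057366364 [ 0.5806333  -0.34915695  0.11      ] diam 31.0 0.10993258858670901
t 5.9 pos [ 0.5758 -0.3467  0.2211] yaxis [-0.171  0.985  0.004] w 0.06 F [0.2 0.9 0.2]
delta tool cm [-0.48 -0.39 14.91]
collar ((0.5879349708557129, -0.342279851436615), 0.03610972687602043)
```

arm_command([
  [-0.4,-0.1,5,0,6],
  [-0.4,-0.1,10,0,6],
  [-0.4,-0.1,14.7,0,6],
  [-0.4,-0.1,14.7,0,2],
  [-0.4,-0.1,14.7,0,2],
], newtons=25)

```text
time: 6.52
position: [0.5816, -0.3452, 0.0785]
tool_rot: [-0.088, 0.996, -0.0, 0.0]
ft_force: [-0.1, -0.5, 0.9]
grip_width: 0.047
```

arm_command([
  [0,0,0,0,2],
  [0,0,0,0,2],
  [0,0,0,0,2],
])

```text
time: 6.9
position: [0.5822, -0.347, 0.0798]
tool_rot: [-0.087, 0.996, -0.002, 0.002]
ft_force: [-0.0, -0.5, 5.8]
grip_width: 0.0252
```

```bash
python3 -c "
from h import *
go([.580,-.348,.074])"
```

```text
t 6.9 pos [ 0.5822 -0.347   0.0798] yaxis [-0.174  0.985 -0.004] w 0.0252 F [-0.  -0.5  5.8]
delta tool cm [ 0.24 -0.06  0.58]
```

arm_command([
  [0,0,0,0,2],
  [0,0,-3,0,2],
  [0,0,-6,0,2],
  [0,0,-10,0,2],
  [0,0,-13,0,2],
])

```text
time: 7.52
position: [0.5808, -0.3455, 0.2087]
tool_rot: [-0.087, 0.996, 0.0, -0.0]
ft_force: [0.3, 0.1, -1.7]
grip_width: 0.0254
```

```bash
python3 -c "
from h import *
go([.470,.1355,.212])
snap('wrist','w4');snap('side','s4')"
```

```text
t 7.525 pos [ 0.5808 -0.3455  0.2087] yaxis [-0.174  0.985  0.   ] w 0.0254 F [ 0.3  0.1 -1.7]
delta tool cm [ 2.53 49.3  -0.31]
```

View pics/s4.png

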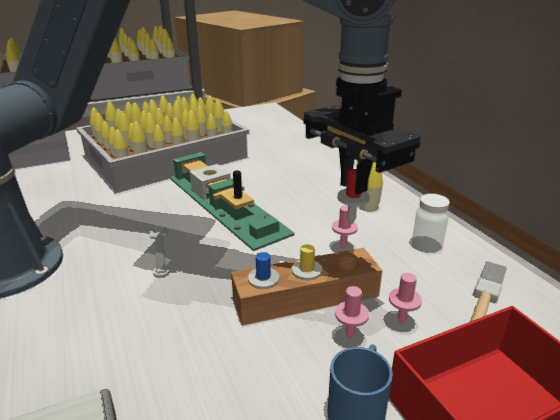

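View pics/w4.png

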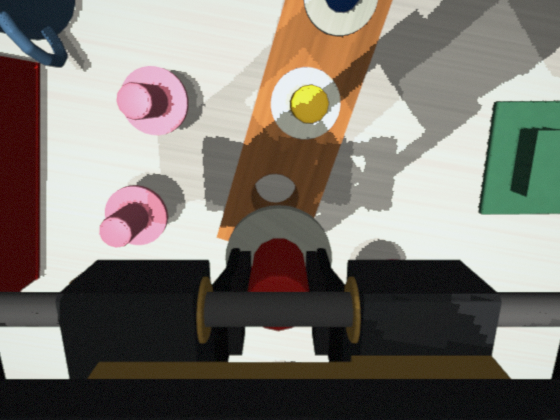

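The pin is held upright, centred between the fingers. Carrying it over the bracket, raised a little to clear the bolt handle.

arm_command([
  [0.3,5,-1.5,0,2],
  [0.6,11,-2,0,2],
  [0.9,17,-2,0,2],
  [1.2,23,-2,0,2],
  [1.5,29,-2,0,2],
])

```text
time: 8.25
position: [0.5138, -0.0606, 0.2258]
tool_rot: [-0.087, 0.996, 0.001, -0.001]
ft_force: [1.4, 0.9, -2.2]
grip_width: 0.0253
```

arm_command([
  [0.3,5.5,0,0,2],
  [0.6,11,0,0,2],
  [0.8,16,0,0,2],
  [1,20.3,0,0,2],
  [1,20.3,0,0,2],
])

```text
time: 8.88
position: [0.4678, 0.1378, 0.226]
tool_rot: [-0.09, 0.996, 0.0, -0.002]
ft_force: [0.6, -0.9, -2.2]
grip_width: 0.0252
```

arm_command([
  [0,0,0,0,2],
  [0,0,0,0,2],
])

```text
time: 9.12
position: [0.4706, 0.1343, 0.227]
tool_rot: [-0.087, 0.996, -0.0, -0.0]
ft_force: [-0.8, -0.2, -2.3]
grip_width: 0.025
```

```bash
python3 -c "
from h import *
go([.470,.1355,.212])
snap('wrist','w5');snap('side','s5');snap('top','t5')
go([.470,.1355,.212])
im,d,K,E=load('s5');b=cv2.cvtColor(im,4)[110:260,130:290];cv2.imwrite('pics/c5.png',cv2.resize(b,None,fx=4,fy=4,interpolation=2))"
```

```text
t 9.125 pos [0.4706 0.1343 0.227 ] yaxis [-0.173  0.985 -0.   ] w 0.025 F [-0.8 -0.2 -2.3]
delta tool cm [0.04 0.13 1.5 ]
t 9.275 pos [0.4708 0.1344 0.2274] yaxis [-0.173  0.985 -0.   ] w 0.0257 F [-0.2  0.1 -2. ]
delta tool cm [0.06 0.12 1.54]
```

View pics/w5.png

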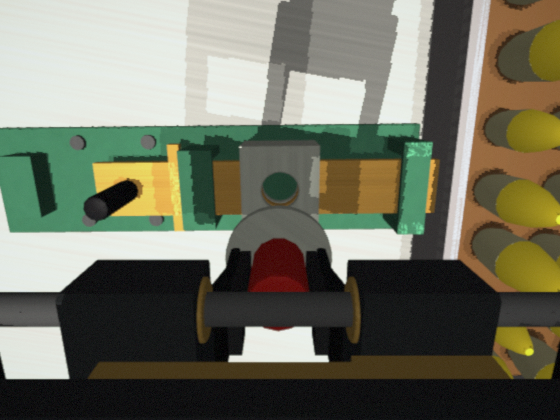

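View pics/c5.png

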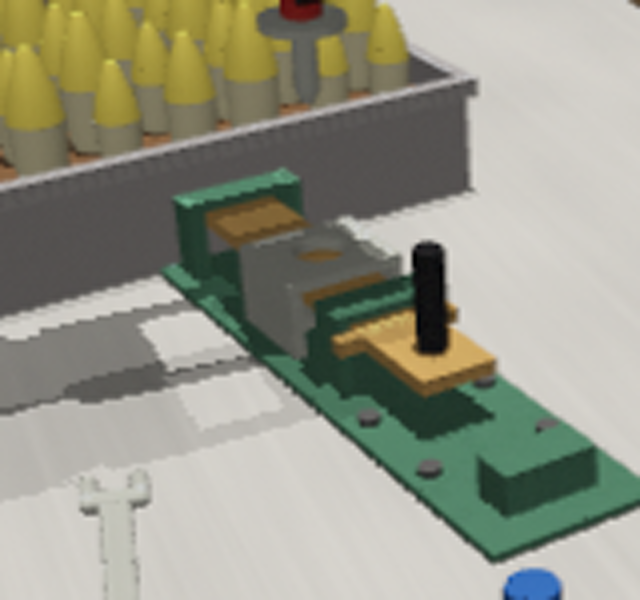

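The hole at (280,188) is in line sideways with the pin (278). I'll measure both in this same view.

```bash
python3 - <<'E'
from h import *
im,d,K,E=load('w5'); hsv=cv2.cvtColor(im,cv2.COLOR_RGB2HSV); P=pts(d,K,E)
sub=(hsv[168:210,255:305,1]>90).astype(np.uint8)
n,l,s,c=cv2.connectedComponentsWithStats(sub);k=l[20,25];print(s[k],c[k]+[255,168])
bb=s[k][:2]+[255,168]+(s[k][2:4]-1)/2
print('hole',ray(*bb,.06,K,E),'width m',s[k][2]/K[0,0]*d[188,262],s[k][3])
# collar extents: grey with near depth
m=(d>0)&(d<.35)&(hsv[...,1]<60);m[:200]=0;m[265:]=0;m[:,:215]=0;m[:,345:]=0
v,u=np.nonzero(m);print('collar',u.min(),u.max(),v.min(),P[m].min(0),P[m].max(0),np.median(P[m][:,2]))
z=np.median(P[m][:,2]);q=cv2.convexHull(np.argwhere(m)[:,::-1].astype(np.int32))[:,0]
q=q[(q[:,1]<255)].astype(float)
W=np.array([ray(*p,z,K,E)[:2] for p in q]);A=np.c_[2*W,np.ones(len(W))];x=np.linalg.lstsq(A,(W**2).sum(1),rcond=None)[0];print('circle',x[:2],np.sqrt(x[2]+x[0]**2+x[1]**2))
cv2.imwrite('pics/c6.png',cv2.resize(cv2.cvtColor(im,4)[130:280,210:350],None,fx=4,fy=4,interpolation=2))
S=load('s5');hs=cv2.cvtColor(S[0],cv2.COLOR_RGB2HSV);PS=pts(*S[1:])
m=((hs[...,0]<6)|(hs[...,0]>174))&(hs[...,1]>190)&(hs[...,2]>50);m[150:]=0;m[:,:170]=0;m[:,240:]=0
v,u=np.nonzero(m);print('side red',len(u),PS[m].mean(0),u.mean(),v.mean())
m=(PS[...,0]>.4)&(PS[...,0]<.54)&(PS[...,1]>.08)&(PS[...,1]<.19)&(PS[...,2]>.12)&(PS[...,2]<.205);v,u=np.nonzero(m);print('side pin below',len(u),u.min(),u.max(),v.min(),v.max(),PS[m].min(0),PS[m].max(0))
E
```

```text
[  8   5  33  27 656] [279.44207317 185.66006098]
hole [0.46621649 0.13377277 0.06      ] width m 0.03097529386179967 27
collar 226 332 200 [0.44348052 0.1032022  0.0518776 ] [0.50134931 0.17463869 0.24584622] 0.2132793386077481
circle [0.45882317 0.13221772] 0.026167957555173847
side red 78 [0.46078927 0.11234031 0.24055487] 202.12820512820514 106.24358974358974
side pin below 98 203 209 120 135 [0.46389824 0.12314302 0.16224175] [0.48075981 0.13714401 0.20153137]
```

View pics/c6.png

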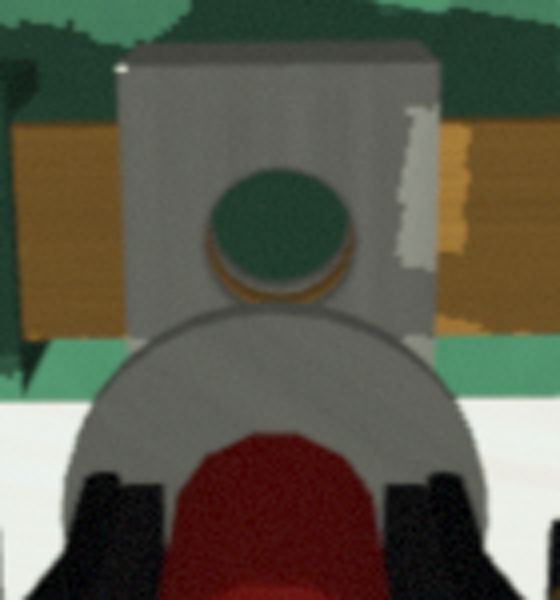

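```bash
python3 - <<'E'
from h import *
im,d,K,E=load('w5');P=pts(d,K,E)
C=-E[:3,:3].T@E[:3,3];print('wcam',C)
for v in (208,215,225,235): print(v,P[v,279],d[v,279])
print('collar front edge v206 ray z.213',ray(279,206,.213,K,E),ray(279,206,.207,K,E), 'edges u226,332 @v253',ray(226,253,.21,K,E),ray(332,253,.21,K,E))
S=load('s5');PS=pts(*S[1:]);print('scam',-S[3][:3,:3].T@S[3][:3,3])
for v in range(120,137,3): print(v,PS[v,206],ray(206,v,PS[v,206][2],S[2],S[3]))
for v in range(100,122,3): print(v,PS[v,202:212:3].round(3).tolist())
T=load('t5');cv2.imwrite('pics/c7.png',np.hstack([cv2.resize(cv2.cvtColor(S[0],4)[70:150,160:250],None,fx=4,fy=4,interpolation=2),cv2.resize(cv2.cvtColor(T[0],4)[190:270,120:210],None,fx=4,fy=4,interpolation=2)]))
E
```

```text
wcam [0.39577302 0.12052032 0.38928456]
208 [0.4441488  0.12950183 0.21323928] 0.18278788
215 [0.44747816 0.13008983 0.2137655 ] 0.18321146
225 [0.45236175 0.13095311 0.2142105 ] 0.18414709
235 [0.45777509 0.13191338 0.21329873] 0.18653527
collar front edge v206 ray z.213 [0.44322444 0.1293388  0.213     ] [0.4448395  0.12963895 0.207     ] edges u226,332 @v253 [0.47322772 0.10717531 0.21      ] [0.46383098 0.16047327 0.21      ]
scam [ 0.17918434 -0.93814151  0.57376233]
120 [0.47160335 0.12837199 0.20121306] [0.47160335 0.12837199 0.20121306]
123 [0.47043794 0.12636423 0.19453954] [0.47043794 0.12636423 0.19453954]
126 [0.47002466 0.12711632 0.18684703] [0.47002466 0.12711632 0.18684703]
129 [0.46894109 0.12542507 0.18000367] [0.46894109 0.12542507 0.18000367]
132 [0.46897814 0.1278626  0.17158114] [0.46897814 0.1278626  0.17158114]
135 [0.46912271 0.13072119 0.1629165 ] [0.46912271 0.13072119 0.1629165 ]
100 [[0.464, 0.12, 0.253], [0.469, 0.112, 0.255], [0.475, 0.109, 0.255], [0.483, 0.114, 0.252]]
103 [[0.465, 0.126, 0.244], [0.468, 0.111, 0.248], [0.476, 0.113, 0.246], [0.483, 0.116, 0.245]]
106 [[0.464, 0.125, 0.238], [0.468, 0.112, 0.241], [0.474, 0.109, 0.241], [0.482, 0.111, 0.239]]
109 [[0.464, 0.128, 0.229], [0.466, 0.109, 0.235], [0.474, 0.111, 0.233], [0.482, 0.115, 0.231]]
112 [[0.462, 0.122, 0.224], [0.469, 0.123, 0.223], [0.476, 0.121, 0.222], [0.489, 0.14, 0.215]]
115 [[0.463, 0.128, 0.215], [0.469, 0.125, 0.215], [0.476, 0.123, 0.215], [0.482, 0.12, 0.215]]
118 [[0.457, 0.107, 0.215], [0.464, 0.108, 0.214], [0.471, 0.109, 0.212], [0.478, 0.108, 0.211]]
121 [[0.528, 0.378, 0.113], [0.468, 0.123, 0.201], [0.477, 0.131, 0.197], [0.542, 0.332, 0.125]]
```

View pics/c7.png

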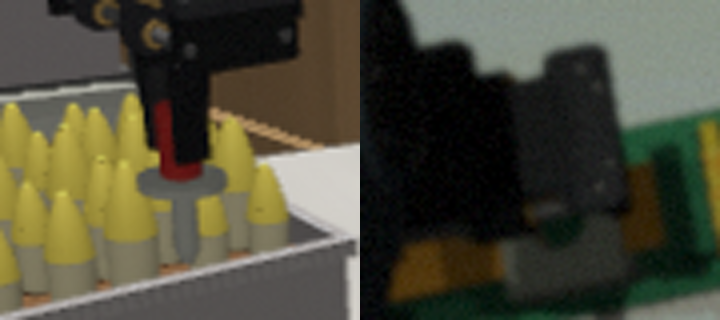

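Both views put the pin axis at about (0.470, 0.134) and the hole at about (0.470, 0.135). Clearance is 9 mm, so I'll lower it, with about 14.7 cm to go.

arm_command([
  [0,0.1,3,0,2],
  [0,0.1,6,0,2],
  [0,0.1,8.5,0,2],
  [0,0.1,10,0,2],
  [0,0.1,11.5,0,2],
])

```text
time: 9.9
position: [0.4709, 0.1357, 0.112]
tool_rot: [-0.087, 0.996, -0.0, 0.0]
ft_force: [-0.2, -0.3, -1.7]
grip_width: 0.0255
```

arm_command([
  [0,0,0.8,0,2],
  [0,0,1.6,0,2],
  [0,0,2.3,0,2],
  [0,0,2.3,0,2],
])

```text
time: 10.4
position: [0.4701, 0.1363, 0.0892]
tool_rot: [-0.087, 0.996, -0.0, -0.0]
ft_force: [-0.2, 0.5, -2.1]
grip_width: 0.0251
```

```bash
python3 -c "
from h import *
go([.470,.1355,.080])
snap('wrist','w8');snap('side','s8')
go([.470,.1355,.080])
im,d,K,E=load('s8');b=cv2.cvtColor(im,4)[130:260,150:300];cv2.imwrite('pics/c8.png',cv2.resize(b,None,fx=4,fy=4,interpolation=2))"
```

```text
t 10.4 pos [0.4701 0.1363 0.0892] yaxis [-0.174  0.985  0.   ] w 0.0251 F [-0.2  0.5 -2.1]
delta tool cm [ 0.03 -0.07  0.92]
t 10.5 pos [0.4705 0.1364 0.0897] yaxis [-0.174  0.985 -0.   ] w 0.0251 F [ 0.6  0.  -2. ]
delta tool cm [ 0.06 -0.08  0.97]
```

View pics/c8.png

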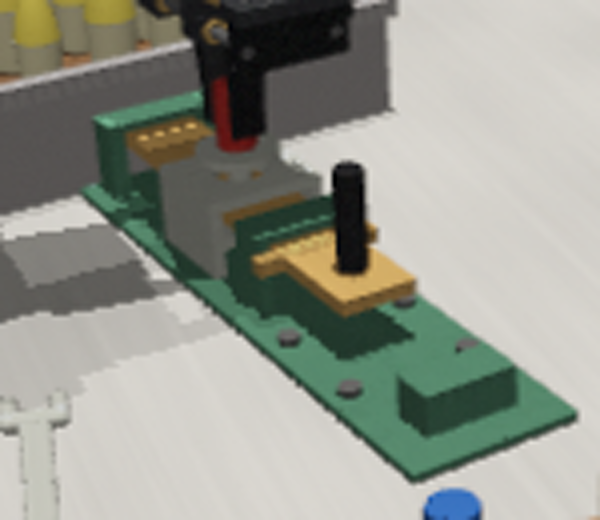

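View pics/w8.png

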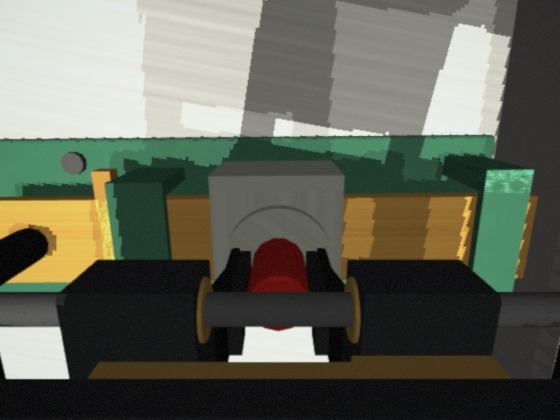

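The shank is in the hole. The collar hangs about 10 mm above the bracket with no contact force. Lowering slowly to contact.

arm_command([
  [0,-0.05,0.4,0,2],
  [0,-0.05,0.7,0,2],
  [0,-0.05,0.9,0,2],
  [0,-0.05,0.9,0,2],
])

```text
time: 11.0
position: [0.4703, 0.1358, 0.0804]
tool_rot: [-0.087, 0.996, 0.0, -0.0]
ft_force: [0.1, 0.2, -2.4]
grip_width: 0.0255
```

arm_command([
  [0,0,0.1,0,2],
  [0,0,0.2,0,2],
  [0,0,0.2,0,2],
])

```text
time: 11.38
position: [0.4704, 0.1359, 0.0797]
tool_rot: [-0.088, 0.996, -0.0, 0.0]
ft_force: [-2.3, -1.0, 7.8]
grip_width: 0.0255
```

Fz rose to about +8 N, so the collar is seated. Releasing and rising.

arm_command([
  [0,0,-0.1,0,5.5],
  [0,0,-0.1,0,5.5],
  [0,0,-0.1,0,5.5],
  [0,0,-0.1,0,5.5],
  [0,0,-0.1,0,5.5],
])

```text
time: 12.0
position: [0.4704, 0.1358, 0.0794]
tool_rot: [-0.087, 0.996, 0.0, -0.0]
ft_force: [-0.1, -0.0, -0.1]
grip_width: 0.0543
```

arm_command([
  [0,0,-3,0,5.5],
  [0,0,-6,0,5.5],
  [0,0,-11,0,5.5],
  [0,0,-15,0,5.5],
  [0,0,-15,0,5.5],
])

```text
time: 12.62
position: [0.4726, 0.136, 0.2326]
tool_rot: [-0.088, 0.996, -0.0, 0.004]
ft_force: [-1.1, 0.8, -0.8]
grip_width: 0.0552
```

```bash
python3 -c "
from h import *
snap('wrist','w9');snap('side','s9')
go([.470,.1355,.080])
im,d,K,E=load('s9');PS=pts(d,K,E);hs=cv2.cvtColor(im,41)
m=((hs[...,0]<6)|(hs[...,0]>174))&(hs[...,1]>190)&(hs[...,2]>50);m[:120]=0;m[200:]=0;m[:,:170]=0;m[:,250:]=0
v,u=np.nonzero(m);print(len(u),np.percentile(PS[m][:,2],[2,98]),ray(u.mean(),v.mean(),.088,K,E))
b=cv2.cvtColor(im,4)[110:260,140:300];cv2.imwrite('pics/c9.png',cv2.resize(b,None,fx=4,fy=4,interpolation=2))
im,d,K,E=load('w9');P=pts(d,K,E);hs=cv2.cvtColor(im,41)
m=((hs[...,0]<6)|(hs[...,0]>174))&(hs[...,1]>190)&(P[...,2]>.1)&(P[...,2]<.13)
v,u=np.nonzero(m);print(len(u),np.median(P[m],0),ray(u.mean(),v.mean(),.11,K,E))"
```

```text
t 12.725 pos [0.47   0.1358 0.2294] yaxis [-0.174  0.985  0.   ] w 0.0552 F [0.1 0.1 0.3]
delta tool cm [-0.   -0.03 14.94]
151 [0.07294935 0.11241529] [0.47274576 0.1419083  0.088     ]
770 [0.46859233 0.13511039 0.10991717] [0.4685617  0.13494547 0.11      ]
```

View pics/c9.png

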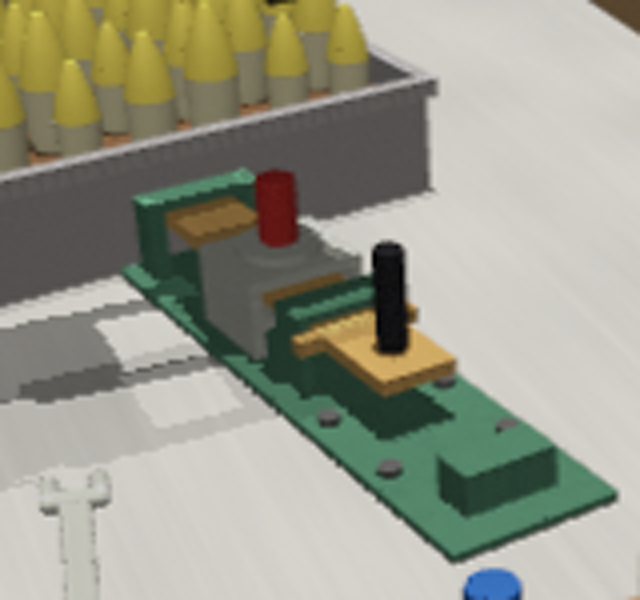

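View pics/w9.png

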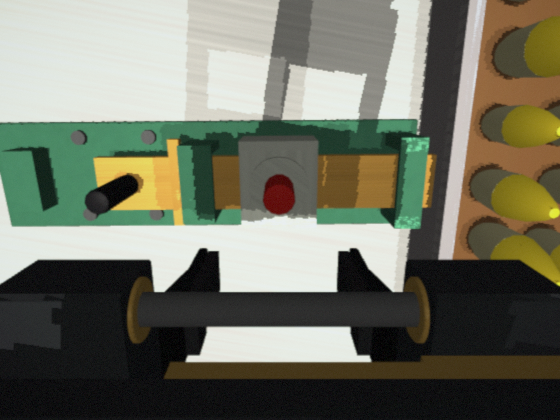

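The pin stands upright with its collar on the bracket. The handle top is at z 0.110, so its centre is 28 mm above the hole. The gripper is clear and at rest.

```bash
python3 -c "
from rig import robot
print(robot.get_obs()['joint_velocities'].round(3)); print(robot.hand_in())"
```

```text
[-0.002  0.03   0.026 -0.001  0.     0.001]
the job is handed in; nothing more can be done
None
```

I slid the bolt home by its black handle, put the red-handled pin from the rack down through the bracket and bolt holes, let go, and handed the job in at about 12.7 s of the 51 s allowed. The hand-in gives no verdict.

- **Bolt:** it reached its stop, with the force rising to about 22 N. The handle ended about 1 mm from where it should be at home, and the base showed clear through all the holes before the pin went in.
- **Pin seating:** the collar made contact at about 8 N. After release, the wrist camera put the handle top at z = 0.110 m, so its centre is 28 mm above the hole. Its axis was within about 2 mm of the measured hole, and it stands upright.
- **Gripper:** it is open, about 15 cm up, and touches nothing.
- **Disagreements:** in the last check the side camera put the handle about 7 mm off in y. Its colour mask caught only the lit part of the handle, so I trusted the wrist view. Two other rough readings were discarded: a hole fit in the top view after the bolt move, and a collar circle fit in one wrist view.

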